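Clamp the loose handle back into the paddle board

TASK

The handle of the dark wooden paddle board has come out of its socket and the joint is ready for gluing: lay the dark handle flat between the board and the far jaw of the bar clamp, square end in line with the socket, and let go of it. Then pump the clamp's yellow trigger until the far jaw has pushed the handle fully home in the socket and the sprung orange pad on the near jaw has gone in about half of its travel - firm, but never right in to its stop, which would crush the wood. Finish still holding the trigger fully squeezed so that the pressure stays on, and leave the light handle and everything else on the counter as they are.

Things in the scene. Friction and masses are not known exactly. Their poses are not given: they have to be found in the camera images.
- clamp: one-hand bar clamp, loose, about 1 kg, lying on its side. Origin: on the counter under the bar's middle line, level with the near jaw's front face. +x: from the bar into the jaws (away from the robot at yaw 0); -x: along the pistol handle; bar along y, far jaw at -y; z up. Black housing x -20..54, y 0..56, 36 mm high; near jaw to x 84. Steel bar x -7..7, top 21 mm high, comes out behind at +y
- clamp_handle_back (a point): back (+y) face of the black pistol handle, 58 mm out along it from the bar, 18 mm above the counter; at x -58, y 42 in the clamp's frame. The handle is 16 mm thick (y 26..42), x -118..-20, z 4..32 mm. One finger goes here, the other in front of the yellow trigger
- clamp_grip (a point): where to squeeze: x -58, y 24, 18 mm above the counter in the clamp's frame. Lower open fingers vertically, tips near the counter, closing along the clamp's y. Over handle and trigger 45 mm at rest (48 at the fingers' outer edge), 27 mm fully squeezed, their middle then at y 29. The loose clamp slides a little to centre itself between the fingers
- clamp_trigger_front (a point): front (-y) face of the yellow trigger blade (10 mm thick, z 4..31 mm, slanting outward at rest), about 58 mm out along the handle, 18 mm above the counter; at y -3 in the clamp's frame at rest, y 15 squeezed
- clamp_trigger (a joint): trigger angle, rad: 0 let go (a spring returns it), 0.18 squeezed to its stop. 4 to 6 N at the finger, up to 15 N under pressure; 25 N of grip always reaches the stop and adds no jaw pressure there. A full squeeze draws the bar 6 mm (the first 1 to 7), then it must be let go fully (fingers opened to 74 mm or more). A ratchet holds the bar, which slips back about 1 mm on letting go
- clamp_bar (a joint): how far the bar has been drawn through the housing, m (0 to 0.08): grows 0.006 with each pump as the far jaw comes towards the near jaw; starts between 0 and 0.012
- clamp_far_jaw (a point): middle of the orange face of the far jaw (on the bar), at counter level; the face looks to +y of the clamp, 36 mm wide, 3..31 mm high; the jaw is 36 mm high and lies behind it at -y. At x = 62, y = -221 mm + clamp_bar in the clamp's frame
- clamp_near_pad (a point): middle of the orange face of the sprung pad on the near jaw, at counter level; the face looks to -y of the clamp, 36 mm wide, 3..31 mm high. At x = 62, y = -21 mm + clamp_pad in the clamp's frame. A steel stem shows 15 mm between the pad and the jaw when there is no pressure
- clamp_pad (a joint): how far the sprung pad has been pushed in, m: 0 free, 0.015 at its stop; 1.5 N per mm. Right is about half in; at its stop the wood is crushed
- paddle_board: dark brown wooden board, loose, 0.2 kg, 90 mm (x) x 100 mm (y) x 20 mm high, lying between the jaws; origin under its middle. Its -y edge, which faces the far jaw, has a socket open at the top and at the front: 39.5 mm wide, 14 mm deep, with corners rounded 6 mm at the mouth. Starts 3 to 10 mm from the near pad
- board_socket (a point): middle of the socket's floor, at counter level: x = 0, y = -36 mm in the board's frame; the socket opens to -y of the board
- dark_handle: dark brown wooden handle of that board, loose, 0.05 kg, 36 mm wide (x), 80 mm long (y), 20 mm high, lying flat; origin under its middle. The +y end is the square root that goes into the socket, the -y end is round with a dark hanging hole
- dark_handle_root (a point): middle of the square end of the dark handle, at counter level (y = +40 mm in its frame); it meets board_socket when the handle is home
- light_handle: pale wooden handle of the same shape that belongs to another board; leave it
- mug_a: green and black mug, 101 mm high; leave it
- spice_a: spice jar with a red cap, 45 mm wide, 106 mm high; leave it
- spice_b: spice jar with a red cap, 45 mm wide, 106 mm high; leave it
- tape_roll: roll of tape lying flat, 100 mm wide, 25 mm high; leave it
- mandarin: mandarin, 52 mm wide, 42 mm high; leave it
- marker: marker pen, 135 mm long, lying; leave it

How it is judged:
By the outcome, as a careful person would: the job done as asked, in the order asked, and still so for the second after the job is handed in, while the arm keeps its last pose, push and grip.
It also fails if it takes over 69 s, if anything falls off the work surface, if the arm or the gripper's body presses on something with over 40 N, if the wrist force passes 120 N, or if a joint passes its speed limit or range.

ROBOT

A 6-joint arm with a two-finger parallel gripper is mounted at the origin on a cart in front of the work surface, level with it; the furniture and walls round the work are solid. World frame = base frame: x ahead of the robot, y to its left, z up, the work surface at z = 0. Lengths are in mm, angles in rad, forces in N, time in s.
With the tool pointing down it reaches from about 400 to 925 mm from the base axis. Payload 12.5 kg.
Tool frame: the origin (TCP) lies midway between the tips of the shut fingers; the grasp point (between the pads) lies 19 mm behind it; z points along the fingers, y is the line along which they close (so a half turn about z gives the same grasp; the last joint's range is limited). The gripper opens to 95 mm and grips with 3 to 60 N. Pads are 20 mm wide; open, the fingers measure 119 mm over their backs; the gripper's body (75 mm by 180 mm) begins 59 mm behind the grasp point.
Start: joints at [1.078, 0.491, 1.559, -0, 1.092, -0.106], TCP at [235.752, 578.85, 214.661] pointing down, gripper open.
Joint ranges: [-3.1, 3.1], [-0.84, 2.19], [0.05, 2.79], [-1.13, 4.28], [0.06, 2.93], [-2.69, 2.69]. Speed limits (rad/s): [2.22, 2.22, 2.79, 3.14, 3.14, 3.14].

INTERFACE

Orientations are given as [roll, pitch, yaw] about the fixed x, y, z axes, in that order (R = Rz(yaw) Ry(pitch) Rx(roll)).
In Python, from cell import * gives the robot as it stands. The module is installed in compiled form; this text tells all that it offers.
- The arm moves only by the tool arm_command, never from a script. Its arguments are lists of equal length, an entry for each row: "delta_pos": the shift along the world's x, y, z in units of 250 mm (1.0 is 250 mm), a list of three; "delta_rot": the turn, a rotation vector about the world's x, y, z in units of 90 degrees (1.0 is 90 degrees), a list of three; "claw": the closure, from 0 (fully open) to 1 (shut). In form: {"delta_pos": [[tx, ty, tz], ...], "delta_rot": [[wx, wy, wz], ...], "claw": [claw, ...]}. A call has exactly 5 rows; each row is the pose to reach, as a shift and turn from the pose commanded when the call began; what a row does not reach only later rows make up. A row lasts 1/12 s, in which the tool goes at most 41.7 mm and 7.16 degrees, less where a joint would pass 70% of its speed; a pose out of reach is approached as far as the arm can. A call with a number of a shift or a turn outside -1 to 1 is refused whole. A call with a gripper value outside its range is refused whole. The fingers move at their own pace and stop on an object; the grip force is fixed at half the most. Time passes only in rows, so rows that repeat a pose let the fingers close, or fill a call up. It gives the time, the measured TCP pose, the force, the opening and the grip force at its end, in the units of the state.
- state(): the state, without advancing time (a new reading comes with each control period).
- read_camera(name): name is "side" or "top"; returns the picture (400x640x3 uint8, red, green, blue); there is no depth.
- calibration(name): a dict with "camera_matrix" (3x3 intrinsics, pixels), "T" (4x4, takes a point from camera to world coordinates). Camera axes: x right, y down, z forward; pixel columns grow to the right and rows downward; lengths in mm; the calibration is good to about 2 mm. A picture is of the moment at which its call begins. calibration takes no time and is no camera call.
- job_done(): hands the job in; it is judged then, once.
The state is a dict: "t": time; "joints": joint angles; "qvel": joint speeds; "tau": joint torques, N m; "eef_pos": TCP position; "tcp_rot": TCP orientation; "ft_force": force on the tool from outside, world axes, zero at the start; "moment": the same for the moment, N m; "opening": opening from 0.0 (shut) to 1.0 (fully open); "grip_force": force on a finger pad.
Only numpy, scipy, OpenCV 4.12 (cv2) and the standard library are available. Lean on these libraries where they do the work, as an engineer would, in place of code of your own. Each camera call takes 0.05 s, during which the arm holds its last target. There are 200 camera calls.

## Working session

There is one attempt and no reset: what is moved stays moved. The work goes in short steps, Python scripts to look and compute and a tool call to move; the robot and the scene stay as the last step left them, time stands still between calls to the robot, and variables do not carry over. Pictures are saved under pics/ and viewed, at most 10 in all, crops included, and the job is handed in when it is done.

Besides the shell and the picture viewer there is one more tool, called as name(argument=value, ...) on one line, values as JSON. arm_command: Moves the arm, as the interface text tells. Shifts and turns lie within -1 to 1; 1 stands for 250 mm of shift or 90 degrees of turn. Its arguments: {"type":"object","properties":{"delta_pos":{"type":"array"},"delta_rot":{"type":"array"},"claw":{"type":"array"}},"required":["delta_pos","delta_rot","claw"]}

```bash
mkdir -p pics; python3 - <<'E'
from cell import *
import cv2
for n in("top","side"):
    cv2.imwrite(f"pics/{n}0.png",cv2.cvtColor(read_camera(n),cv2.COLOR_RGB2BGR)); print(n,calibration(n))
print(state())
E
```

```text
top {'camera_matrix': array([[459.25449172,   0.        , 325.57201966],
       [  0.        , 459.25449172, 196.34930547],
       [  0.        ,   0.        ,   1.        ]]), 'T': array([[-6.56760641e-02, -9.70711437e-01,  2.31097295e-01,
         2.20273503e+02],
       [-9.97831655e-01,  6.28876884e-02, -1.94197743e-02,
         4.32814897e+01],
       [ 4.31782232e-03, -2.31871611e-01, -9.72736816e-01,
         1.38852092e+03],
       [ 0.00000000e+00,  0.00000000e+00,  0.00000000e+00,
         1.00000000e+00]])}
side {'camera_matrix': array([[378.14276089,   0.        , 316.5162482 ],
       [  0.        , 378.14276089, 202.9171637 ],
       [  0.        ,   0.        ,   1.        ]]), 'T': array([[-9.99429960e-01,  3.18093684e-03,  3.36100568e-02,
         4.67624900e+02],
       [-2.80243564e-02,  4.76966452e-01, -8.78474609e-01,
         1.07863641e+03],
       [-1.88252418e-02, -8.78915744e-01, -4.76605419e-01,
         6.28374760e+02],
       [ 0.00000000e+00,  0.00000000e+00,  0.00000000e+00,
         1.00000000e+00]])}
{'t': 0.1, 'joints': array([ 1.07836395e+00,  4.91507093e-01,  1.55936406e+00, -1.77896880e-05,
        1.09171401e+00, -1.05631282e-01]), 'qvel': array([-9.66758869e-05, -1.75462702e-04, -1.70631070e-03, -1.32519441e-03,
       -1.55726530e-03, -1.22744986e-03]), 'tau': array([ 4.20835931e-03, -6.13617325e+01, -2.58606416e+01,  6.93895994e-02,
        4.69960109e-02, -4.90610637e-05]), 'eef_pos': array([235.6701298 , 578.64169149, 214.12375254]), 'tcp_rot': array([-3.14060401e+00, -8.89543343e-05,  2.75479973e+00]), 'ft_force': array([-0.99487386,  0.31847036,  1.34851337]), 'moment': array([0.0062626 , 0.02486775, 0.03996547]), 'grip_force': 0.0, 'opening': 0.9988334483287945}
```

View pics/top0.png

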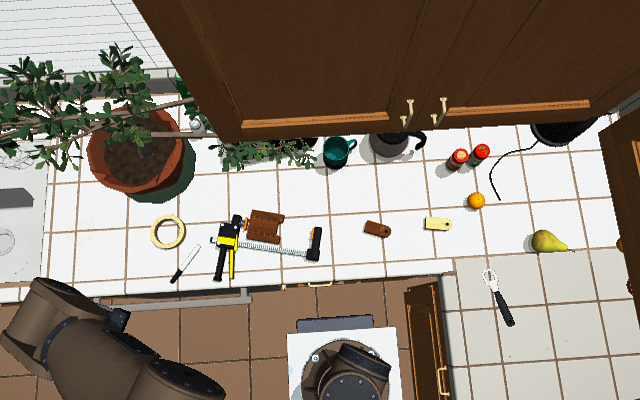

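View pics/side0.png

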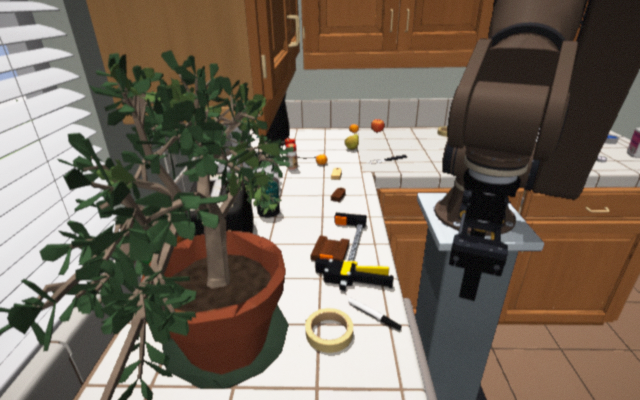

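The top view shows the clamp (housing about (228,235), far jaw (315,244)), the board at (265,227), the dark handle at (377,229) and the light one at (437,224). I'll enlarge it.

```bash
python3 - <<'E'
import cv2
i=cv2.imread("pics/top0.png")[200:290,205:405]
cv2.imwrite("pics/c0.png",cv2.resize(i,None,fx=4,fy=4,interpolation=cv2.INTER_CUBIC))
E
cat > h.py <<'E'
from cell import *
import numpy as np, cv2
def px2w(u,v,z,n="top"):
    c=calibration(n);K=c["camera_matrix"];T=c["T"]
    d=T[:3,:3]@np.linalg.solve(K,[u,v,1.]);o=T[:3,3]
    return (o+d*(z-o[2])/d[2])[:2]
def w2px(p,n="top"):
    c=calibration(n);K=c["camera_matrix"];T=c["T"]
    q=(np.asarray(p,float).reshape(-1,3)-T[:3,3])@T[:3,:3]
    q=q@K.T; return q[:,:2]/q[:,2:]
def snap(name,n="top"):
    im=cv2.cvtColor(read_camera(n),cv2.COLOR_RGB2BGR); cv2.imwrite(f"pics/{name}.png",im); return im
E
```

```text
(no output)
```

View pics/c0.png

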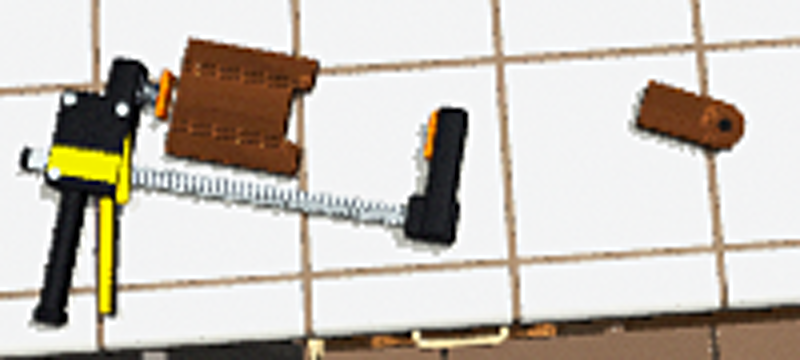

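```bash
cat > fit.py <<'E'
from h import *
from scipy.optimize import minimize
S=4
def box(x0,x1,y0,y1,z0,z1): return np.array([[x,y,z] for x in(x0,x1) for y in(y0,y1) for z in(z0,z1)],float)
def place(P,p):
    c,s=np.cos(p[2]),np.sin(p[2]); return np.c_[P[:,0]*c-P[:,1]*s+p[0],P[:,0]*s+P[:,1]*c+p[1],P[:,2]]
def prism(xy,h): return np.vstack([np.c_[xy,np.zeros(len(xy))],np.c_[xy,np.full(len(xy),h)]])
a=np.linspace(np.pi,2*np.pi,15)
HANDLE=[prism(np.vstack([[[-18,40],[18,40]],np.c_[18*np.cos(a),-22+18*np.sin(a)]]),20.)]
BOARD=[box(-45,45,-36,50,0,20),box(-45,-20,-50,-36,0,20),box(20,45,-50,-36,0,20)]
def clamp(b): return [box(-20,54,0,56,0,36),box(54,84,0,24,0,36),box(-118,-20,26,42,4,32)]
def render(parts,p,roi,n):
    x0,y0,x1,y1=roi; m=np.zeros(((y1-y0)*S,(x1-x0)*S),np.uint8)
    for P in parts:
        q=(w2px(place(P,p),n)-[x0,y0]+.5)*S-.5
        cv2.fillConvexPoly(m,cv2.convexHull(np.round(q*16).astype(np.int32)),1,shift=4)
    return cv2.resize(m.astype(np.float32),(x1-x0,y1-y0),interpolation=cv2.INTER_AREA)
def fit(parts,p0,views):
    """views: list of (mask,roi,n,weight-mask)"""
    f=lambda p:sum((np.abs(render(parts,[p[0],p[1],p[2]/100],r,n)-m)).sum() for m,r,n in views)
    best=None
    for d in(-15,0,15):
        r=minimize(f,[p0[0],p0[1],p0[2]*100+d],method="Nelder-Mead",options=dict(initial_simplex=np.array([p0[0],p0[1],p0[2]*100+d])+np.array([[0,0,0],[8,0,0],[0,8,0],[0,0,10]])))
        if best is None or r.fun<best.fun: best=r
    return best.x*[1,1,.01],best.fun,sum(m.sum() for m,_,_ in views)
def brown(im,roi):
    x0,y0,x1,y1=roi;i=cv2.cvtColor(im[y0:y1,x0:x1],cv2.COLOR_BGR2HSV).astype(int)
    m=((i[...,0]<14)&(i[...,1]>150)&(i[...,2]<185)&(i[...,2]>25)).astype(np.uint8)
    k,l,st,_=cv2.connectedComponentsWithStats(m); return (l==1+st[1:,4].argmax()).astype(np.float32)
def dark(im,roi):
    x0,y0,x1,y1=roi;i=cv2.cvtColor(im[y0:y1,x0:x1],cv2.COLOR_BGR2HSV).astype(int)
    return ((i[...,2]<75)).astype(np.float32)
E
python3 - <<'E'
from fit import *
t=cv2.imread("pics/top0.png"); s=cv2.imread("pics/side0.png")
r=(358,214,396,244); print("handle",fit(HANDLE,[*px2w(377,229,20),-.2],[(brown(t,r),r,"top")]))
rs=(325,183,352,206)
print("handle both",fit(HANDLE,[*px2w(377,229,20),-.2],[(brown(t,r),r,"top"),(brown(s,rs),rs,"side")]))
r=(244,204,290,248); print("board",fit(BOARD,[*px2w(265,227,20),-.15],[(brown(t,r),r,"top")]))
# clamp points (crop x4 px): handle end/top edges, far jaw
f=lambda u,v,z:np.round(px2w(205+(u+.5)/4-.5,200+(v+.5)/4-.5,z),1)
print("pistol end L/R",f(34,322,32),f(64,322,32),"pistol top L/R",f(62,192,32),f(88,192,32))
print("trig",f(98,312,31),f(116,312,31),f(102,200,31),f(116,200,31))
print("farjaw face top",f(432,110,31),f(426,157,31),"jaw top corners",f(440,107,36),f(468,110,36))
print("pad",f(172,72,31),f(167,116,31),"bar",f(131,178,21),f(400,214,21))
print("near jaw",f(112,60,36),f(147,63,36),"housing BL",f(62,92,36))
E
```

```text
handle (array([ 4.36315854e+02, -1.35881578e+02, -3.44109860e-01]), np.float64(66.0), np.float32(270.0))
handle both (array([ 4.36320639e+02, -1.36690990e+02, -2.54683738e-01]), np.float64(144.0), np.float32(366.0))
board (array([ 4.67067893e+02,  2.05633190e+02, -2.26104239e-01]), np.float64(126.25), np.float32(898.0))
pistol end L/R [313.9 358.8] [312.4 337.1] pistol top L/R [407.3 337.4] [406.  318.2]
trig [318.1 312.5] [317.2 299.5] [399.6 308.2] [398.9 297.9]
farjaw face top [450.9  61. ] [415.9  67.6] jaw top corners [451.9  54.9] [448.3  34.2]
pad [492.4 254.1] [459.2 258.7] bar [415.9 288.3] [376.   89.5]
near jaw [503.4 297.9] [499.4 271.8] housing BL [481.5 335.6]
```

```bash
python3 - <<'E'
from fit import *
t=cv2.imread("pics/top0.png")
x0,y0=205,200
o=cv2.resize(t[200:290,205:405],None,fx=4,fy=4,interpolation=cv2.INTER_CUBIC)
def draw(parts,p,c):
    for P in parts:
        for z in sorted(set(P[:,2])):
            Q=P[P[:,2]==z]; q=(w2px(place(Q,p))-[x0,y0]+.5)*4-.5
            cv2.polylines(o,[cv2.convexHull(np.round(q).astype(np.int32))],True,c if z>0 else(255,0,0),1)
draw(HANDLE,[436.3,-135.9,-.344],(0,255,0))
draw(BOARD,[467,205.6,-.226],(0,255,0))
# clamp fit from point pairs (local -> world)
L=np.array([[-118,42],[-118,26],[62+18,-21],[62-18,-21],[0,-10],[84,24],[84,0],[-20,42],[-20,26]],float)
W=np.array([[313.9,358.8],[312.4,337.1],[492.4,254.1],[459.2,258.7],[413.9,278.5],[503.4,297.9],[499.4,271.8],[407.3,337.4],[406,318.2]])
lc,wc=L.mean(0),W.mean(0);A=(L-lc).T@(W-wc);th=np.arctan2(A[0,1]-A[1,0],A[0,0]+A[1,1])
R=lambda a:np.array([[np.cos(a),-np.sin(a)],[np.sin(a),np.cos(a)]])
org=wc-R(th)@lc;print("clamp",org,th,"\nres",np.round(W-(L@R(th).T+org),1).tolist())
for q in([450.9,61],[415.9,67.6]): print("farjaw local",R(th).T@(np.array(q)-org))
print("grip",R(th)@[-58,24]+org,"board local",R(th).T@(np.array([467,205.6])-org))
draw(clamp(0)+[box(44,80,-22,-21,3,31)],[*org,th],(0,0,255))
cv2.imwrite("pics/o0.png",o)
E
```

```text
clamp [418.82733606 290.0352623 ] -0.2128542557764187 
res [[1.5, 2.8], [3.4, -3.3], [-0.2, 1.5], [1.8, -1.5], [-2.8, -1.8], [-2.6, 2.2], [-1.5, -0.5], [-0.9, 2.1], [1.2, -1.5]]
farjaw local [  79.7326819  -217.09100992]
farjaw local [  44.12831028 -218.03373006]
grip [367.20629824 325.74616336] board local [ 64.92249966 -72.35321768]
```

View pics/o0.png

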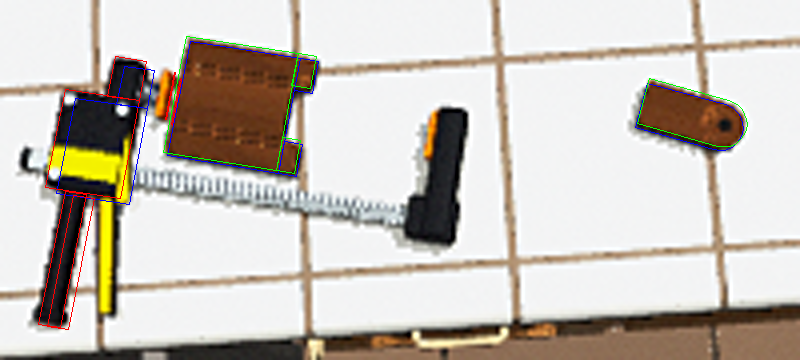

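The overlay shows the board and handle models sitting on their outlines. The clamp fit is about 3 mm off in +y. Next I move to the dark handle.

arm_command(delta_pos=[[0.576,-0.54,0],[0.576,-0.54,0],[0.576,-0.54,0],[0.576,-0.54,0],[0.576,-0.54,0]], delta_rot=[[0,0,-0.07],[0,0,-0.14],[0,0,-0.21],[0,0,-0.28],[0,0,-0.35]], claw=[0,0,0,0,0])

```text
t: 0.52
eef_pos: [381.4, 441.6, 214.4]
tcp_rot: [-3.141, 0.0, 2.199]
ft_force: [0.4, 1.2, 0.8]
opening: 1.001
grip_force: 0.0
```

arm_command(delta_pos=[[0.226,-0.79,0],[0.226,-0.79,0],[0.226,-0.79,0],[0.226,-0.79,0],[0.226,-0.79,0]], delta_rot=[[0,0,-0.07],[0,0,-0.14],[0,0,-0.21],[0,0,-0.28],[0,0,-0.35]], claw=[0,0,0,0,0])

```text
t: 0.93
eef_pos: [436.3, 244.2, 214.5]
tcp_rot: [-3.141, 0.0, 1.65]
ft_force: [0.2, 0.2, -1.0]
opening: 1.002
grip_force: 0.0
```

arm_command(delta_pos=[[0,-0.8,0],[0,-0.8,0],[0,-0.8,0],[0,-0.8,0],[0,-0.8,0]], delta_rot=[[0,0,-0.07],[0,0,-0.14],[0,0,-0.21],[0,0,-0.273],[0,0,-0.273]], claw=[0,0,0,0,0])

```text
t: 1.35
eef_pos: [435.7, 44.0, 214.6]
tcp_rot: [-3.142, 0.0, 1.22]
ft_force: [0.7, 0.7, -0.6]
opening: 0.999
grip_force: 0.0
```

arm_command(delta_pos=[[0.002,-0.72,0],[0.002,-0.72,0],[0.002,-0.72,0],[0.002,-0.72,0],[0.002,-0.72,0]], delta_rot=[[0,0,0],[0,0,0],[0,0,0],[0,0,0],[0,0,0]], claw=[0,0,0,0,0])

```text
t: 1.77
eef_pos: [436.6, -137.9, 214.6]
tcp_rot: [3.141, 0.001, 1.224]
ft_force: [0.8, 0.8, 0.4]
opening: 1.002
grip_force: 0.0
```

arm_command(delta_pos=[[0,0,-0.15],[0,0,-0.3],[0,0,-0.45],[0,0,-0.6],[0,0,-0.7]], delta_rot=[[0,0,0],[0,0,0],[0,0,0],[0,0,0],[0,0,0]], claw=[0,0,0,0,0])

```text
t: 2.18
eef_pos: [435.7, -133.3, 37.0]
tcp_rot: [-3.139, -0.0, 1.226]
ft_force: [0.9, 0.0, -0.8]
opening: 0.998
grip_force: 0.0
```

arm_command(delta_pos=[[0,0,-0.06],[0,0,-0.11],[0,0,-0.14],[0,0,-0.14],[0,0,-0.14]], delta_rot=[[0,0,0],[0,0,0],[0,0,0],[0,0,0],[0,0,0]], claw=[0,0,0,0,0.3])

```text
t: 2.6
eef_pos: [436.8, -133.6, 4.7]
tcp_rot: [-3.141, -0.0, 1.226]
ft_force: [-0.6, -0.2, 1.6]
opening: 0.97
grip_force: 0.0
```

arm_command(delta_pos=[[0,0,0],[0,0,0],[0,0,0],[0,0,0],[0,0,0]], delta_rot=[[0,0,0],[0,0,0],[0,0,0],[0,0,0],[0,0,0]], claw=[1,1,1,1,1])

```text
t: 3.02
eef_pos: [436.9, -133.7, 5.0]
tcp_rot: [3.141, 0.0, 1.226]
ft_force: [-1.0, -0.0, -1.0]
opening: 0.638
grip_force: 0.0
```

arm_command(delta_pos=[[0,0,0],[0,0,0],[0,0,0],[0,0,0],[0,0,0]], delta_rot=[[0,0,0],[0,0,0],[0,0,0],[0,0,0],[0,0,0]], claw=[1,1,1,1,1])

```text
t: 3.43
eef_pos: [436.7, -133.6, 4.7]
tcp_rot: [-3.142, -0.0, 1.226]
ft_force: [0.2, 0.6, -0.2]
opening: 0.375
grip_force: 30.0
```

arm_command(delta_pos=[[0,0,0.12],[0,0,0.24],[0.01,0.15,0.24],[0.02,0.3,0.24],[0.02,0.4,0.24]], delta_rot=[[0,0,0],[0,0,0],[0,0,0.03],[0,0,0.06],[0,0,0.075]], claw=[1,1,1,1,1])

```text
t: 3.85
eef_pos: [441.7, -31.9, 65.1]
tcp_rot: [3.141, -0.0, 1.346]
ft_force: [0.1, -0.6, -0.7]
opening: 0.377
grip_force: 30.0
```

arm_command(delta_pos=[[0.01,0.15,0],[0.02,0.3,0],[0.02,0.45,0],[0.02,0.55,0],[0.02,0.603,0]], delta_rot=[[0,0,0],[0,0,0],[0,0,0],[0,0,0],[0,0,0]], claw=[1,1,1,1,1])

```text
t: 4.27
eef_pos: [446.4, 119.8, 64.6]
tcp_rot: [3.141, -0.0, 1.347]
ft_force: [-0.8, -0.3, -1.1]
opening: 0.374
grip_force: 30.0
```

arm_command(delta_pos=[[0,0,0],[0,0,0],[0,0,0],[0,0,0],[0,0,0]], delta_rot=[[0,0,0],[0,0,0],[0,0,0],[0,0,0],[0,0,0]], claw=[1,1,1,1,1])

```text
t: 4.68
eef_pos: [446.8, 116.2, 64.7]
tcp_rot: [3.142, 0.0, 1.343]
ft_force: [0.1, 0.7, -1.2]
opening: 0.377
grip_force: 30.0
```

```bash
python3 - <<'E'
from h import *
s=snap("s1","side"); t=snap("t1")
cv2.imwrite("pics/c1.png",np.vstack([cv2.resize(s[190:300,290:410],None,fx=4,fy=2.7),cv2.resize(t[200:275,215:335],None,fx=4,fy=4)]))
E
```

```text
(no output)
```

View pics/c1.png

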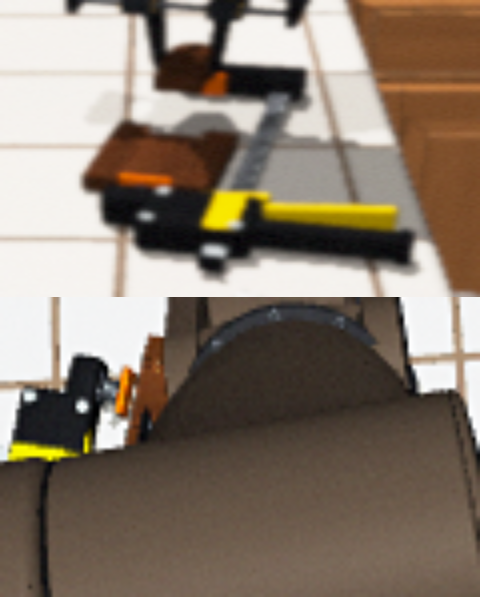

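The handle is held between the jaws above the gap, in line with the board. I lower it now.

arm_command(delta_pos=[[0,0.003,-0.07],[0,0.003,-0.14],[0,0.003,-0.19],[0,0.003,-0.225],[0,0.003,-0.239]], delta_rot=[[0,0,0],[0,0,0],[0,0,0],[0,0,0],[0,0,0]], claw=[1,1,1,1,1])

```text
t: 5.2
eef_pos: [446.4, 117.5, 4.2]
tcp_rot: [-3.14, 0.001, 1.344]
ft_force: [-8.2, -1.2, 45.6]
opening: 0.378
grip_force: 30.0
```

arm_command(delta_pos=[[0.002,0.008,0],[0.004,0.016,0],[0.006,0.024,0],[0.007,0.032,0],[0.007,0.032,0]], delta_rot=[[0,0,0],[0,0,0],[0,0,0],[0,0,0],[0,0,0]], claw=[1,1,1,1,1])

```text
t: 5.62
eef_pos: [448.7, 126.2, 5.1]
tcp_rot: [3.141, -0.0, 1.344]
ft_force: [-0.2, -0.3, -1.0]
opening: 0.379
grip_force: 30.0
```

```bash
python3 - <<'E'
from h import *
s=snap("s2","side"); print(state()["ft_force"])
cv2.imwrite("pics/c2.png",cv2.resize(s[190:290,290:410],None,fx=5,fy=5,interpolation=cv2.INTER_CUBIC))
E
```

```text
[ 0.19278136  0.13241469 -1.30408558]
```

View pics/c2.png

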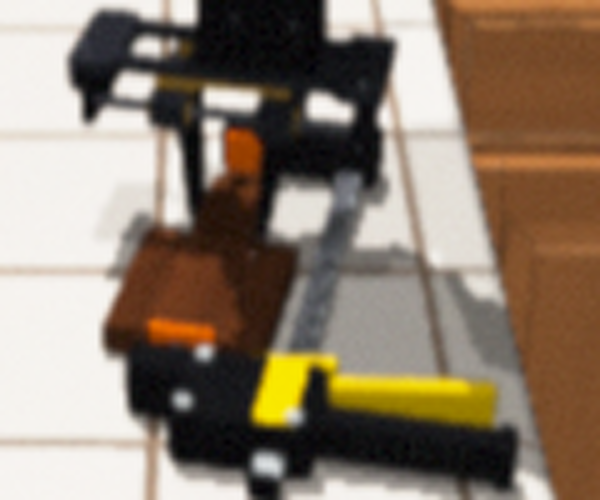

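The root is seated in the socket mouth and the handle is straight. I release it, lift, and head for the trigger.

arm_command(delta_pos=[[0,0,0],[0,0,0],[0,0,0],[0,0,0],[0,0,0]], delta_rot=[[0,0,0],[0,0,0],[0,0,0],[0,0,0],[0,0,0]], claw=[0.45,0.45,0.45,0.45,0.45])

```text
t: 6.08
eef_pos: [448.5, 125.8, 4.9]
tcp_rot: [3.141, 0.0, 1.344]
ft_force: [0.4, 0.5, 0.1]
opening: 0.547
grip_force: 0.0
```

arm_command(delta_pos=[[0,0,0.08],[0,0,0.2],[0,0,0.32],[0,0,0.4],[0,0,0.44]], delta_rot=[[0,0,0],[0,0,0],[0,0,0.07],[0,0,0.14],[0,0,0.21]], claw=[0.45,0.45,0.45,0.2,0])

```text
t: 6.5
eef_pos: [449.2, 126.0, 117.4]
tcp_rot: [3.138, -0.0, 1.68]
ft_force: [-0.5, -0.2, -0.1]
opening: 0.638
grip_force: 0.0
```

arm_command(delta_pos=[[-0.07,0.15,0],[-0.14,0.3,0],[-0.2,0.45,0],[-0.26,0.6,0],[-0.328,0.72,0]], delta_rot=[[0,0,0.07],[0,0,0.14],[0,0,0.21],[0,0,0.28],[0,0,0.35]], claw=[0,0,0,0,0])

```text
t: 6.92
eef_pos: [365.8, 308.0, 115.1]
tcp_rot: [3.141, 0.0, 2.229]
ft_force: [1.1, 0.1, -0.6]
opening: 0.972
grip_force: 0.0
```

arm_command(delta_pos=[[0,0.04,0],[0,0.08,0],[0,0.09,0],[0,0.09,0],[0,0.09,0]], delta_rot=[[0,0,0.07],[0,0,0.14],[0,0,0.21],[0,0,0.28],[0,0,0.35]], claw=[0,0,0,0,0])

```text
t: 7.33
eef_pos: [366.2, 328.6, 114.8]
tcp_rot: [-3.141, -0.0, 2.78]
ft_force: [0.8, -0.7, -0.1]
opening: 1.001
grip_force: 0.0
```

arm_command(delta_pos=[[0,0,0],[0,0,0],[0,0,0],[0,0,0],[0,0,0]], delta_rot=[[0,0,0.05],[0,0,0.1],[0,0,0.1],[0,0,0.1],[0,0,0.1]], claw=[0,0,0,0,0])

```text
t: 7.75
eef_pos: [366.5, 328.3, 114.9]
tcp_rot: [3.142, -0.0, 2.928]
ft_force: [0.7, 0.8, 0.2]
opening: 1.001
grip_force: 0.0
```

```bash
python3 - <<'E'
from h import *
s=snap("s3","side"); t=snap("t3"); print(state()["joints"].round(2))
cv2.imwrite("pics/c3.png",np.vstack([cv2.resize(s[190:285,290:410],None,fx=4,fy=3,interpolation=cv2.INTER_CUBIC),cv2.resize(t[200:275,215:335],None,fx=4,fy=4,interpolation=cv2.INTER_CUBIC)]))
E
```

```text
[ 0.6   0.44  1.99  0.    0.71 -0.76]
```

View pics/c3.png

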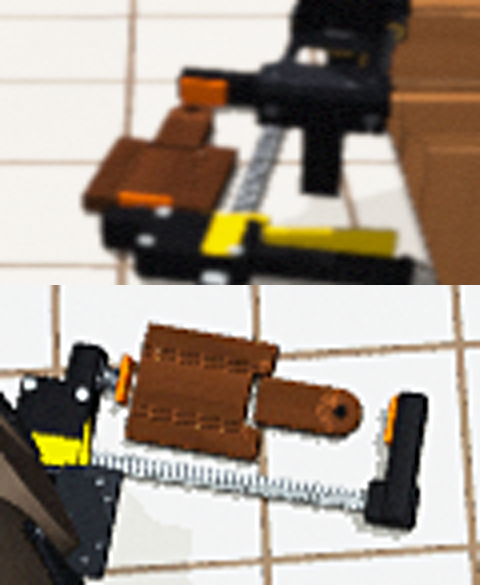

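The handle lies straight with its root part-way into the socket. The far jaw is clear behind it, and the pad stem is fully out. I lower over the trigger.

arm_command(delta_pos=[[0,0,-0.12],[0,0,-0.24],[0,0,-0.35],[0,0,-0.42],[0,0,-0.438]], delta_rot=[[0,0,0],[0,0,0],[0,0,0],[0,0,0],[0,0,0]], claw=[0,0,0,0,0])

```text
t: 8.27
eef_pos: [365.6, 327.7, 3.0]
tcp_rot: [-3.139, -0.003, 2.93]
ft_force: [-0.6, -1.0, -0.4]
opening: 1.003
grip_force: 0.0
```

arm_command(delta_pos=[[0,0,0],[0,0,0],[0,0,0],[0,0,0],[0,0,0]], delta_rot=[[0,0,0],[0,0,0],[0,0,0],[0,0,0],[0,0,0]], claw=[1,1,1,1,1])

```text
t: 8.68
eef_pos: [366.9, 328.6, 6.4]
tcp_rot: [3.14, 0.001, 2.931]
ft_force: [-0.0, 0.5, 0.1]
opening: 0.71
grip_force: 0.0
```

arm_command(delta_pos=[[0,0,0],[0,0,0],[0,0,0],[0,0,0],[0,0,0]], delta_rot=[[0,0,0],[0,0,0],[0,0,0],[0,0,0],[0,0,0]], claw=[1,1,1,1,1])

```text
t: 9.1
eef_pos: [366.8, 328.8, 5.5]
tcp_rot: [3.14, 0.001, 2.931]
ft_force: [-0.0, 4.6, 0.4]
opening: 0.354
grip_force: 9.7
```

arm_command(delta_pos=[[0,0,0],[0,0,0],[0,0,0],[0,0,0],[0,0,0]], delta_rot=[[0,0,0],[0,0,0],[0,0,0],[0,0,0],[0,0,0]], claw=[1,1,1,1,1])

```text
t: 9.52
eef_pos: [367.0, 329.0, 5.5]
tcp_rot: [3.14, 0.001, 2.931]
ft_force: [-0.2, 5.9, -0.4]
opening: 0.263
grip_force: 30.0
```

arm_command(delta_pos=[[0,0,0],[0,0,0],[0,0,0],[0,0,0],[0,0,0]], delta_rot=[[0,0,0],[0,0,0],[0,0,0],[0,0,0],[0,0,0]], claw=[0.12,0.12,0.12,0.12,0.12])

```text
t: 9.93
eef_pos: [366.5, 328.2, 5.4]
tcp_rot: [-3.141, -0.0, 2.931]
ft_force: [0.9, -2.5, 0.2]
opening: 0.559
grip_force: 1.1
```

arm_command(delta_pos=[[0,0,0],[0,0,0],[0,0,0],[0,0,0],[0,0,0]], delta_rot=[[0,0,0],[0,0,0],[0,0,0],[0,0,0],[0,0,0]], claw=[0.12,0.12,0.12,0.12,0.12])

```text
t: 10.35
eef_pos: [366.4, 328.4, 5.4]
tcp_rot: [3.141, -0.0, 2.931]
ft_force: [-0.5, 0.2, -0.6]
opening: 0.866
grip_force: 0.0
```

arm_command(delta_pos=[[0,0,0],[0,0,0],[0,0,0],[0,0,0],[0,0,0]], delta_rot=[[0,0,0],[0,0,0],[0,0,0],[0,0,0],[0,0,0]], claw=[1,1,1,1,1])

```text
t: 10.77
eef_pos: [366.0, 328.0, 5.3]
tcp_rot: [-3.141, -0.001, 2.931]
ft_force: [-0.5, -2.1, 0.4]
opening: 0.582
grip_force: 1.2
```

arm_command(delta_pos=[[0,0,0],[0,0,0],[0,0,0],[0,0,0],[0,0,0]], delta_rot=[[0,0,0],[0,0,0],[0,0,0],[0,0,0],[0,0,0]], claw=[1,1,1,1,1])

```text
t: 11.18
eef_pos: [366.7, 328.7, 5.3]
tcp_rot: [3.141, 0.0, 2.93]
ft_force: [-0.4, 1.6, -2.5]
opening: 0.266
grip_force: 29.6
```

```bash
python3 - <<'E'
from h import *
s=snap("s4","side"); t=snap("t4")
cv2.imwrite("pics/c4.png",np.vstack([cv2.resize(s[200:280,300:400],(600,300),interpolation=cv2.INTER_CUBIC),cv2.resize(t[200:250,225:325],None,fx=6,fy=6,interpolation=cv2.INTER_CUBIC)]))
E
```

```text
(no output)
```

View pics/c4.png

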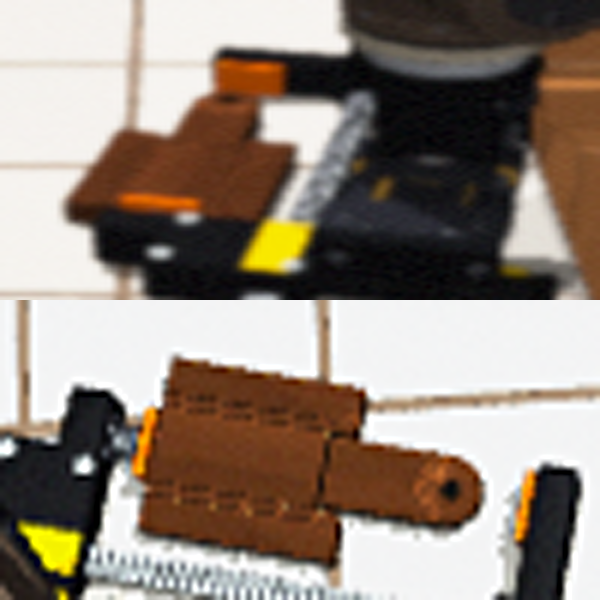

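Two pumps are in. The jaw face is about 17 mm behind the handle, the pad stem is fully out and the root is nearly seated. I keep pumping.

arm_command(delta_pos=[[0,0,0],[0,0,0],[0,0,0],[0,0,0],[0,0,0]], delta_rot=[[0,0,0],[0,0,0],[0,0,0],[0,0,0],[0,0,0]], claw=[0.12,0.12,0.12,0.12,0.12])

```text
t: 11.7
eef_pos: [366.6, 328.4, 5.5]
tcp_rot: [3.141, 0.0, 2.931]
ft_force: [-0.4, -2.4, -0.5]
opening: 0.558
grip_force: 1.1
```

arm_command(delta_pos=[[0,0,0],[0,0,0],[0,0,0],[0,0,0],[0,0,0]], delta_rot=[[0,0,0],[0,0,0],[0,0,0],[0,0,0],[0,0,0]], claw=[0.12,0.12,0.12,0.12,0.12])

```text
t: 12.12
eef_pos: [366.6, 328.5, 5.5]
tcp_rot: [3.141, 0.0, 2.931]
ft_force: [0.1, 0.5, 0.5]
opening: 0.868
grip_force: 0.0
```

arm_command(delta_pos=[[0,0,0],[0,0,0],[0,0,0],[0,0,0],[0,0,0]], delta_rot=[[0,0,0],[0,0,0],[0,0,0],[0,0,0],[0,0,0]], claw=[1,1,1,1,1])

```text
t: 12.53
eef_pos: [366.0, 328.0, 5.3]
tcp_rot: [-3.141, -0.001, 2.931]
ft_force: [-1.7, -2.9, 0.2]
opening: 0.589
grip_force: 1.6
```

arm_command(delta_pos=[[0,0,0],[0,0,0],[0,0,0],[0,0,0],[0,0,0]], delta_rot=[[0,0,0],[0,0,0],[0,0,0],[0,0,0],[0,0,0]], claw=[1,1,1,1,1])

```text
t: 12.95
eef_pos: [366.7, 328.7, 5.4]
tcp_rot: [3.141, 0.0, 2.93]
ft_force: [-1.4, 1.9, -1.7]
opening: 0.266
grip_force: 29.3
```

arm_command(delta_pos=[[0,0,0],[0,0,0],[0,0,0],[0,0,0],[0,0,0]], delta_rot=[[0,0,0],[0,0,0],[0,0,0],[0,0,0],[0,0,0]], claw=[0.12,0.12,0.12,0.12,0.12])

```text
t: 13.37
eef_pos: [366.5, 328.4, 5.4]
tcp_rot: [3.141, 0.0, 2.931]
ft_force: [-0.1, -1.7, -0.5]
opening: 0.56
grip_force: 1.0
```

arm_command(delta_pos=[[0,0,0],[0,0,0],[0,0,0],[0,0,0],[0,0,0]], delta_rot=[[0,0,0],[0,0,0],[0,0,0],[0,0,0],[0,0,0]], claw=[0.12,0.12,0.12,0.12,0.12])

```text
t: 13.78
eef_pos: [366.6, 328.5, 5.5]
tcp_rot: [3.141, 0.0, 2.931]
ft_force: [0.4, 0.3, 0.5]
opening: 0.866
grip_force: 0.0
```

arm_command(delta_pos=[[0,0,0],[0,0,0],[0,0,0],[0,0,0],[0,0,0]], delta_rot=[[0,0,0],[0,0,0],[0,0,0],[0,0,0],[0,0,0]], claw=[1,1,1,1,1])

```text
t: 14.2
eef_pos: [366.2, 328.1, 5.3]
tcp_rot: [-3.141, -0.001, 2.931]
ft_force: [-1.0, -3.1, 1.3]
opening: 0.584
grip_force: 1.4
```

arm_command(delta_pos=[[0,0,0],[0,0,0],[0,0,0],[0,0,0],[0,0,0]], delta_rot=[[0,0,0],[0,0,0],[0,0,0],[0,0,0],[0,0,0]], claw=[1,1,1,1,1])

```text
t: 14.62
eef_pos: [366.7, 328.7, 5.4]
tcp_rot: [3.141, 0.0, 2.93]
ft_force: [0.3, 1.9, -1.5]
opening: 0.269
grip_force: 29.1
```

```bash
cat > m.py <<'E'
from fit import *
def orange(im):
    i=cv2.cvtColor(im,cv2.COLOR_BGR2HSV).astype(int)[200:260,220:340]
    w=((i[...,0]>=9)&(i[...,0]<19)&(i[...,1]>200)&(i[...,2]>190)).astype(np.uint8)
    k,l,st,c=cv2.connectedComponentsWithStats(w)
    return [(c[j]+[220,200],int(st[j,4])) for j in range(1,k) if st[j,4]>=5]
def meas(name):
    im=cv2.imread(f"pics/{name}.png"); u=np.array([-np.sin(-.21),np.cos(-.21)])
    r=(240,200,304,254)
    for c,a in orange(im): w=px2w(*c,31); print(name,"orange",c.round(1),a,w.round(1),"along",round(u@w,1))
def both(name,tag=""):
    im=cv2.imread(f"pics/{name}.png"); r=(240,200,312,254)
    def f(p):
        hp=[p[0]-np.sin(p[2]/100)*p[3]+0,p[1]+np.cos(p[2]/100)*p[3],0]
        return 0
    HH=lambda g:[P+np.array([0,-76-g,0]) for P in HANDLE]   # g = root-to-floor gap
    m=brown(im,r); best=(1e9,)
    for g in np.arange(0,16,1.):
        q=fit(BOARD+HH(g),best[2] if len(best)>1 else [*px2w(265,230,20),-.22],[(m,r,"top")])
        if q[1]<best[0]: best=(q[1],g,q[0])
    print(name,"board",best[2].round(3),"gap",best[1],"cost",round(best[0]))
E
python3 - <<'E'
from m import *
snap("t5")
for n in("t0","t4","t5"):
    if n=="t0": import shutil; shutil.copy("pics/top0.png","pics/t0.png")
    meas(n)
both("t4");both("t5")
E
```

```text
t0 orange [244.7 224.4] 12 [472.3 263.5] along 356.1
t4 orange [248.4 223.4] 13 [474.7 252.3] along 345.7
t4 orange [311.5 236. ] 6 [424.4  66. ] along 153.0
t5 orange [249.8 221.8] 12 [479.4 248.1] along 342.6Traceback (most recent call last):
  File "<stdin>", line 6, in <module>
  File "m.py", line 19, in both
    q=fit(BOARD+HH(g),best[2] if len(best)>1 else [*px2w(265,230,20),-.22],[(m,r,"top")])
  File "fit.py", line 23, in fit
    r=minimize(f,[p0[0],p0[1],p0[2]*100+d],method="Nelder-Mead",options=dict(initial_simplex=np.array([p0[0],p0[1],p0[2]*100+d])+np.array([[0,0,0],[8,0,0],[0,8,0],[0,0,10]])))
    res = _minimize_neldermead(fun, x0, args, callback, bounds=bounds,
                               **options)
    fxr = func(xr)
    fx = function(np.copy(x), *(wrapper_args + args))
  File "fit.py", line 20, in <lambda>
    f=lambda p:sum((np.abs(render(parts,[p[0],p[1],p[2]/100],r,n)-m)).sum() for m,r,n in views)
               ~~~^^^^^^^^^^^^^^^^^^^^^^^^^^^^^^^^^^^^^^^^^^^^^^^^^^^^^^^^^^^^^^^^^^^^^^^^^^^^^
  File "fit.py", line 20, in <genexpr>
    f=lambda p:sum((np.abs(render(parts,[p[0],p[1],p[2]/100],r,n)-m)).sum() for m,r,n in views)
                           ~~~~~~^^^^^^^^^^^^^^^^^^^^^^^^^^^^^^^^
  File "fit.py", line 15, in render
    q=(w2px(place(P,p),n)-[x0,y0]+.5)*S-.5
       ~~~~^^^^^^^^^^^^^^
  File "h.py", line 8, in w2px
    c=calibration(n);K=c["camera_matrix"];T=c["T"]
ValueError: time passes only in moves, steps and waits
```

```bash
python3 - <<'E'
import re
s=open("h.py").read()
s=s.replace("def px2w","import os,pickle\nif not os.path.exists('cal.pkl'): pickle.dump({n:calibration(n) for n in('top','side')},open('cal.pkl','wb'))\nCAL=pickle.load(open('cal.pkl','rb'))\ndef px2w",1).replace("c=calibration(n)","c=CAL[n]")
open("h.py","w").write(s)
E
cat >> m.py <<'E'
def prof(name,yaw=-.21):
    im=cv2.imread(f"pics/{name}.png"); c=orange(im)[0][0]; w=px2w(*c,31); u=np.array([-np.sin(yaw),np.cos(yaw)])
    d=np.arange(40,-215,-1.); v=np.array([u[1],-u[0]])
    acc=0
    for o in(-4,0,4):
        q=w2px(np.c_[w+d[:,None]*u+o*v,np.full(len(d),31.)]).astype(np.float32)
        acc=acc+cv2.remap(im.astype(np.float32),q[None,:,0],q[None,:,1],cv2.INTER_LINEAR)[0]/3
    b=acc  # BGR
    s="".join("K" if p.max()<70 else "O" if p[2]>185 and p[0]<75 and p[1]<170 else "W" if p.min()>170 else "b" if p[2]>p[0]+35 else "." for p in b)
    print(name,"pad at idx40",s)
E
python3 - <<'E'
from m import *
for n in("t0","t4","t5"): prof(n)
both("t4");both("t5")
E
```

```text
t0 pad at idx40 KKKKKKKKKKKKKKKKKKKKKKK.KKK..........bOOOOObbbbbbbbbbbbbbbbbbbbbbbbbbbbbbbbbbbbbbbbbbbbbbbbbbbbbbbbbbbbbbbbbbbbbbbbbbbbbbbbbbbbbbbbbbbbbb..WWWWWbbbbbWWWWWWWWWWWWWWWWWWWWWWWWWWWWWWWWWWWWWWWWWWWWWWWWWWWWWWWWWWWWWWWWWWWWWWWWWWWWWWWWWWWWWWWWWW..bOOOObbKKKKKKK
t4 pad at idx40 KKKKKKKKKKKKKKKKKKKKKKK..............bOOOOObbbbbbbbbbbbbbbbbbbbbbbbbbbbbbbbbbbbbbbbbbbbbbbbbbbbbbbbbbbbbbbbbbbbbbbbbbbbbbbbbbbbbbbbKbbbbbbbbbbbbbbbbbbbbbbbbbbbbbbbbbbbbbbbbbbbbbbbbbbbbbbbbbbbbbKKKKKKKbbbbbbbbbbb..WWWWWWWWWWWWWWWW.bOOOObbbKKKKKKKKKKKKKKKKK
t5 pad at idx40 KKKKKKKKKKKKKKKKKKKKKKKK............bbOOOOObbbbbbbbbbbbbbbbbbbbbbbbbbbbbbbbbbbbbbbbbbbbbbbbbbbbbbbbbbbbbbbbbbbbbbbbbbbbbbbbbbbbbbbbbbbbbbbbbbbbbbbbbbbbbbbbbbbbbbbbbbbbbbbbbbbbbbbbbbbbbbbbbbbbbbbbbbbbbbbbbbbbbb.WWWWWWWWWbbOOObbKKKKKKKKKKKKKKKKKKKKK..WWWWWW
t4 board [ 4.67522e+02  2.00249e+02 -2.38000e-01] gap 0.0 cost 143
t5 board [ 4.6675e+02  1.9813e+02 -2.5000e-01] gap 0.0 cost 143
```

arm_command(delta_pos=[[0,0,0],[0,0,0],[0,0,0],[0,0,0],[0,0,0]], delta_rot=[[0,0,0],[0,0,0],[0,0,0],[0,0,0],[0,0,0]], claw=[0.12,0.12,0.12,0.12,0.12])

```text
t: 15.08
eef_pos: [366.5, 328.3, 5.4]
tcp_rot: [3.142, -0.0, 2.931]
ft_force: [-0.2, -2.3, -1.5]
opening: 0.56
grip_force: 1.0
```

arm_command(delta_pos=[[0,0,0],[0,0,0],[0,0,0],[0,0,0],[0,0,0]], delta_rot=[[0,0,0],[0,0,0],[0,0,0],[0,0,0],[0,0,0]], claw=[0.12,0.12,0.12,0.12,0.12])

```text
t: 15.5
eef_pos: [366.6, 328.5, 5.5]
tcp_rot: [3.141, 0.0, 2.931]
ft_force: [-0.2, 0.0, 0.6]
opening: 0.866
grip_force: 0.0
```

arm_command(delta_pos=[[0,0,0],[0,0,0],[0,0,0],[0,0,0],[0,0,0]], delta_rot=[[0,0,0],[0,0,0],[0,0,0],[0,0,0],[0,0,0]], claw=[1,1,1,1,1])

```text
t: 15.92
eef_pos: [366.2, 328.1, 5.3]
tcp_rot: [-3.141, -0.001, 2.931]
ft_force: [-1.2, -3.0, 0.8]
opening: 0.59
grip_force: 1.6
```

arm_command(delta_pos=[[0,0,0],[0,0,0],[0,0,0],[0,0,0],[0,0,0]], delta_rot=[[0,0,0],[0,0,0],[0,0,0],[0,0,0],[0,0,0]], claw=[1,1,1,1,1])

```text
t: 16.33
eef_pos: [366.8, 328.8, 5.4]
tcp_rot: [3.141, 0.001, 2.93]
ft_force: [-0.1, 2.9, -2.8]
opening: 0.273
grip_force: 28.9
```

arm_command(delta_pos=[[0,0,0],[0,0,0],[0,0,0],[0,0,0],[0,0,0]], delta_rot=[[0,0,0],[0,0,0],[0,0,0],[0,0,0],[0,0,0]], claw=[0.12,0.12,0.12,0.12,0.12])

```text
t: 16.75
eef_pos: [366.5, 328.3, 5.4]
tcp_rot: [3.142, -0.0, 2.931]
ft_force: [-0.6, -1.9, 0.1]
opening: 0.565
grip_force: 1.0
```

arm_command(delta_pos=[[0,0,0],[0,0,0],[0,0,0],[0,0,0],[0,0,0]], delta_rot=[[0,0,0],[0,0,0],[0,0,0],[0,0,0],[0,0,0]], claw=[0.12,0.12,0.12,0.12,0.12])

```text
t: 17.17
eef_pos: [366.7, 328.5, 5.5]
tcp_rot: [3.141, 0.0, 2.931]
ft_force: [-0.6, -0.1, 0.4]
opening: 0.868
grip_force: 0.0
```

arm_command(delta_pos=[[0,0,0],[0,0,0],[0,0,0],[0,0,0],[0,0,0]], delta_rot=[[0,0,0],[0,0,0],[0,0,0],[0,0,0],[0,0,0]], claw=[1,1,1,1,1])

```text
t: 17.58
eef_pos: [366.3, 328.1, 5.4]
tcp_rot: [-3.141, -0.0, 2.931]
ft_force: [-0.0, -2.5, 0.9]
opening: 0.584
grip_force: 1.5
```

arm_command(delta_pos=[[0,0,0],[0,0,0],[0,0,0],[0,0,0],[0,0,0]], delta_rot=[[0,0,0],[0,0,0],[0,0,0],[0,0,0],[0,0,0]], claw=[1,1,1,1,1])

```text
t: 18.0
eef_pos: [366.7, 328.7, 5.4]
tcp_rot: [3.141, 0.0, 2.93]
ft_force: [0.1, 3.4, -2.2]
opening: 0.276
grip_force: 29.0
```

```bash
python3 - <<'E'
from m import *
t=snap("t6"); s=snap("s6","side"); meas("t6")
for n in("t5","t6"): prof(n)
both("t6")
cv2.imwrite("pics/c6.png",np.vstack([cv2.resize(s[200:280,300:400],(700,250),interpolation=cv2.INTER_CUBIC),cv2.resize(t[203:253,228:328],None,fx=7,fy=7,interpolation=cv2.INTER_CUBIC)]))
E
```

```text
t6 orange [250.6 220. ] 5 [484.5 245.4] along 341.0
t6 orange [248.8 226.3] 9 [465.7 251.4] along 342.9
t6 orange [306.6 232.2] 5 [436.8  79.9] along 169.2
t5 pad at idx40 KKKKKKKKKKKKKKKKKKKKKKKK............bbOOOOObbbbbbbbbbbbbbbbbbbbbbbbbbbbbbbbbbbbbbbbbbbbbbbbbbbbbbbbbbbbbbbbbbbbbbbbbbbbbbbbbbbbbbbbbbbbbbbbbbbbbbbbbbbbbbbbbbbbbbbbbbbbbbbbbbbbbbbbbbbbbbbbbbbbbbbbbbbbbbbbbbbbbb.WWWWWWWWWbbOOObbKKKKKKKKKKKKKKKKKKKKK..WWWWWW
t6 pad at idx40 ...KKKKKKKKKKKKKKKKKKKKKKKKKKK......bbOOOOObbbbbbbbbbbbbbbbbbbbbbbbbbbbbbbbbbbbbbbbbbbbbbbbbbbbbbbbbbbbbbbbbbbbbbbbbbbbbbbbbbbbbbbbbbbbbbbbbbbbbbbbbbbbbbbbbbbbbbbbbbbbbbbbbbbbbbbbbbbbbbbbbbbbbbbbbbbbbbbbbWWWWWWWWWWWWWWWW...WWWWWWWWWWWWWWWWWWWWWWWWWWWWWWWW
t6 board [ 4.67283e+02  1.96111e+02 -2.72000e-01] gap 0.0 cost 147
```

View pics/c6.png

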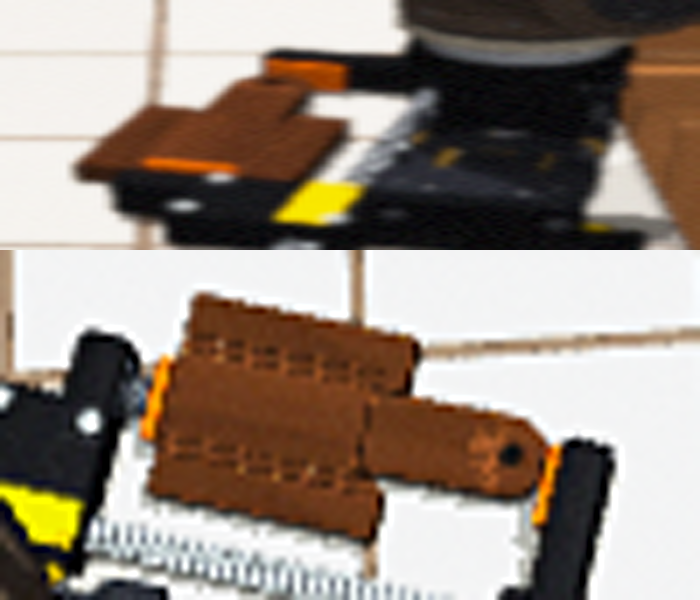

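The jaw has just reached the handle's round end and the stem is still fully out. One more pump, then I measure the stem.

arm_command(delta_pos=[[0,0,0],[0,0,0],[0,0,0],[0,0,0],[0,0,0]], delta_rot=[[0,0,0],[0,0,0],[0,0,0],[0,0,0],[0,0,0]], claw=[0.12,0.12,0.12,0.12,0.12])

```text
t: 18.52
eef_pos: [366.6, 328.4, 5.5]
tcp_rot: [3.141, 0.0, 2.931]
ft_force: [-0.7, -2.0, 0.1]
opening: 0.57
grip_force: 0.7
```

arm_command(delta_pos=[[0,0,0],[0,0,0],[0,0,0],[0,0,0],[0,0,0]], delta_rot=[[0,0,0],[0,0,0],[0,0,0],[0,0,0],[0,0,0]], claw=[0.12,0.12,0.12,0.12,0.12])

```text
t: 18.93
eef_pos: [366.7, 328.5, 5.5]
tcp_rot: [3.141, 0.0, 2.931]
ft_force: [-0.7, -0.9, -0.5]
opening: 0.873
grip_force: 0.0
```

arm_command(delta_pos=[[0,0,0],[0,0,0],[0,0,0],[0,0,0],[0,0,0]], delta_rot=[[0,0,0],[0,0,0],[0,0,0],[0,0,0],[0,0,0]], claw=[1,1,1,1,1])

```text
t: 19.35
eef_pos: [366.2, 327.9, 5.3]
tcp_rot: [-3.141, -0.001, 2.931]
ft_force: [0.9, -6.6, 1.4]
opening: 0.586
grip_force: 3.0
```

arm_command(delta_pos=[[0,0,0],[0,0,0],[0,0,0],[0,0,0],[0,0,0]], delta_rot=[[0,0,0],[0,0,0],[0,0,0],[0,0,0],[0,0,0]], claw=[1,1,1,1,1])

```text
t: 19.77
eef_pos: [366.6, 328.5, 5.4]
tcp_rot: [3.141, 0.0, 2.93]
ft_force: [-0.6, -0.2, -0.8]
opening: 0.281
grip_force: 28.6
```

```bash
cat > b.py <<'E'
from m import *
def blobs(name):
    im=cv2.imread(f"pics/{name}.png"); S=8
    I=cv2.resize(im[200:256,220:330],None,fx=S,fy=S,interpolation=cv2.INTER_CUBIC)
    g=I.min(2); H=cv2.cvtColor(I,cv2.COLOR_BGR2HSV).astype(int)
    P=lambda c,z:px2w(220+(c[0]+.5)/S-.5,200+(c[1]+.5)/S-.5,z)
    def comps(m,lo,hi):
        k,l,st,c=cv2.connectedComponentsWithStats(m.astype(np.uint8)); return [(c[j],st[j,4]) for j in range(1,k) if lo<=st[j,4]<=hi]
    o=comps(cv2.morphologyEx(((H[...,0]>=8)&(H[...,0]<19)&(H[...,1]>190)&(H[...,2]>180)).astype(np.uint8),cv2.MORPH_CLOSE,np.ones((13,13))),250,3000)
    bolt=[]
    dk=cv2.dilate((H[...,2]<60).astype(np.uint8),np.ones((9,9)))
    for c,a in comps(g>120,60,900):
        ring=cv2.dilate(np.zeros_like(g),None); cv2.circle(ring,tuple(int(x) for x in c),22,255,3)
        if (H[...,2][ring>0]<90).mean()>.75: bolt.append((P(c,36),a,c))
    O=[(P(c,31),a) for c,a in o]
    print(name,"orange",[(w.round(1).tolist(),int(a)) for w,a in O],"bolts",[(w.round(1).tolist(),int(a)) for w,a,_ in bolt])
    if len(O)>=2 and bolt:
        O.sort(key=lambda q:-q[0][1]); b=min(bolt,key=lambda q:q[0][1])[0]
        print("   pad-jaw %.1f  bolt-pad %.1f  bolt-jaw %.1f"%(np.linalg.norm(O[0][0]-O[-1][0]),np.linalg.norm(O[0][0]-b),np.linalg.norm(O[-1][0]-b)))
E
python3 - <<'E'
from b import *
snap("t7"); snap("s7","side")
for n in("t0","t3","t4","t5","t6","t7"): blobs(n)
prof("t7",-.25)
E
```

```text
t0 orange [([476.2, 262.0], 1205), ([432.1, 63.4], 871)] bolts [([465.9, 291.4], 511)]
   pad-jaw 203.5  bolt-pad 31.1  bolt-jaw 230.5
t3 orange [([476.2, 262.1], 1204), ([432.4, 63.3], 866)] bolts [([465.9, 291.3], 519), ([399.4, 279.9], 101)]
   pad-jaw 203.5  bolt-pad 78.8  bolt-jaw 219.0
t4 orange [([475.4, 251.7], 1189), ([431.1, 64.0], 835)] bolts [([464.5, 281.2], 524)]
   pad-jaw 192.9  bolt-pad 31.5  bolt-jaw 219.7
t5 orange [([475.1, 248.9], 1187), ([428.7, 73.9], 932)] bolts [([465.0, 279.0], 545)]
   pad-jaw 181.0  bolt-pad 31.8  bolt-jaw 208.3
t6 orange [([473.5, 248.2], 1272), ([426.1, 83.3], 916)] bolts [([464.3, 275.7], 566)]
   pad-jaw 171.5  bolt-pad 29.0  bolt-jaw 196.2
t7 orange [([473.2, 248.9], 1226), ([420.0, 86.5], 883)] bolts [([462.4, 272.5], 536)]
   pad-jaw 170.9  bolt-pad 26.0  bolt-jaw 190.9
t7 pad at idx40 WWW....KKKKKKKKKKKKKKKKKKKKKKK.......bbOOOOObbbbbbbbbbbbbbbbbbbbbbbbbbbbbbbbbbbbbbbbbbbbbbbbbbbbbbbbbbbbbbbbbbbbbbbbbbbbbbbbbbbbbbbbbbbbbbbbbbbbbbbbbbbbbbbbbbbbbbbbbbbbbbbbbbbbbbbbbbbbbbbbbbbbbbbbbbbbbbbbbbbbbbbbbbbb.KKKKKKKKKKKKKKKKKKKK..WWWWWWWWWWWWWWWW
```

The faces have closed to a constant spacing (171.5 then 170.9 mm), so the handle is home. The pad is in about 6–7 mm. I let it settle and take a last look.

arm_command(delta_pos=[[0,0,0],[0,0,0],[0,0,0],[0,0,0],[0,0,0]], delta_rot=[[0,0,0],[0,0,0],[0,0,0],[0,0,0],[0,0,0]], claw=[1,1,1,1,1])

```text
t: 20.28
eef_pos: [366.5, 328.4, 5.4]
tcp_rot: [3.141, 0.0, 2.931]
ft_force: [2.0, 0.5, -2.7]
opening: 0.287
grip_force: 28.5
```

```bash
python3 - <<'E'
from b import *
t=snap("t8"); s=snap("s8","side"); blobs("t8"); both("t8")
cv2.imwrite("pics/c8.png",np.vstack([cv2.resize(s[205:275,300:400],(700,245),interpolation=cv2.INTER_CUBIC),cv2.resize(t[203:253,228:328],None,fx=7,fy=7,interpolation=cv2.INTER_CUBIC)]))
E
```

```text
t8 orange [([473.0, 249.0], 1235), ([420.2, 86.5], 867)] bolts [([462.5, 272.5], 512)]
   pad-jaw 170.9  bolt-pad 25.7  bolt-jaw 190.8
t8 board [ 4.64850e+02  1.98033e+02 -2.83000e-01] gap 0.0 cost 145
```

View pics/c8.png

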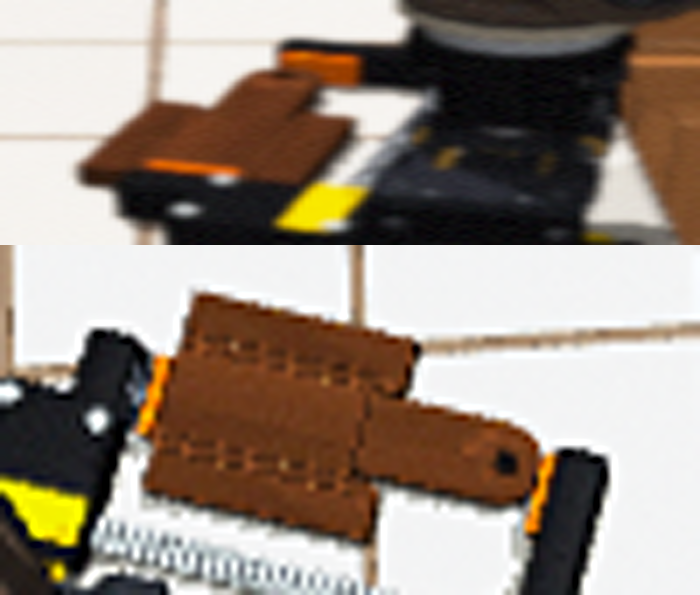

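The last picture shows the root seam closed with no gap (about (365,430)) and the jaw face against the handle's round end at (540,465). The stem is about half in, around 6.7 mm, and the trigger is still squeezed. I hand it in.

```bash
python3 -c "
from cell import *
print(job_done())"
```

```text
the job is handed in; nothing more can be done
None
```

The job is handed in: after seven pumps the dark handle is home in the socket, the orange pad measures about 6.7 mm in of its 15 mm travel, and the gripper is still holding the trigger fully squeezed.

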